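# Lay out the staining station

## Robot

A 6-joint arm with a two-finger parallel gripper is mounted at the origin on the work surface. World frame = base frame: x ahead of the robot, y to its left, z up, the work surface at z = 0. Lengths are in m, angles in rad, forces in N, time in s.
With the tool pointing down it reaches from about 0.35 to 1 m from the base axis. Payload 7.1 kg.
Tool frame: the origin (TCP) lies on the centre line of the jaws, within the pads' length; the fingertips stand 8 mm ahead of it and the grasp point (between the pads) lies 11 mm behind it (ctrl.finger_overhang is the z of the fingertips in the tool frame, in m); z points along the fingers, y is the line along which they close (so a half turn about z gives the same grasp; the last joint's range is limited). The gripper opens to 85 mm and grips with 20 to 120 N. Pads are 22 mm wide; open, the fingers measure 114 mm over their backs; the gripper's body (76 mm by 85 mm) begins 54 mm behind the grasp point. The pads swing forward as they close: fully open they stand 13 mm farther back than shut.
Start: joints at [1.289, 0.423, 1.63, -0, 1.089, -0.019], TCP at [0.162, 0.604, 0.239] pointing down, gripper open.
Joint ranges: [-3, 3], [-0.9, 2.11], [0.09, 2.58], [-1.31, 4.45], [0.11, 2.69], [-2.54, 2.54]. Speed limits (rad/s): [2.39, 2.39, 3.01, 3.14, 3.14, 3.14].

## Interface

Orientations are given as a rotation vector (axis times angle).
In Python, from bench import ctrl gives the robot as it stands. The module is installed in compiled form; this text tells all that it offers.
- The arm moves only by the shell command python3 -m crank 'ROWS'. ROWS is a JSON object of lists of equal length, an entry for each row: "angular": the turn, a rotation vector about the tool's x, y, z in rad, a list of three; "delta_pos": the shift along the tool's x, y, z in cm, a list of three; "hand": the opening, from 0 (shut) to 1 (fully open). In form: {"angular": [[wx, wy, wz], ...], "delta_pos": [[tx, ty, tz], ...], "hand": [hand, ...]}. A call has exactly 10 rows; each row shifts and turns the commanded pose from where the row before left it, along the tool's axes as they then stand; what a row does not reach is not made up. A row lasts 1/10 s, in which the tool goes at most 50 mm and 8.59 degrees, less where a joint would pass 70% of its speed; a pose out of reach is approached as far as the arm can. A call with a gripper value outside its range is refused whole. The fingers move at their own pace and stop on an object; the grip force is fixed at half the most. Time passes only in rows, so rows that do not move let the fingers close, or fill a call up. It gives the time, the measured TCP pose, the force, the opening and the grip force at its end, in the units of the state.
- ctrl.state(): the state, without advancing time (a new reading comes with each control period).
- ctrl.get_image(name): name is "scene" or "top" or "wrist"; returns (picture, depth): 400x640x3 uint8, red, green, blue; 400x640 float32, m along the optical axis (not along the pixel's ray), 0 where there is no reading.
- ctrl.calibration(name): a dict with "K" (3x3 intrinsics, pixels), "pose" (4x4, takes a point from camera to world coordinates); the wrist camera has in their place "tool_from_camera" (4x4, takes a point from camera to tool coordinates, whose origin is the TCP and whose axes are the flange's). Camera axes: x right, y down, z forward; pixel columns grow to the right and rows downward; lengths in m; the calibration is good to about 2 mm. A picture is of the moment at which its call begins: read the wrist's pose just before it. calibration takes no time and is no camera call.
- ctrl.finish_job(): hands the job in; it is judged then, once.
The state is a dict: "t": time; "q": joint angles; "qd": joint speeds; "joint_efforts": joint torques, N m; "ee_pos": TCP position; "tool_rot": TCP orientation; "ft_force": force on the tool from outside, world axes, zero at the start; "ft_torque": the same for the moment, N m; "grip_width": finger opening in m; "gripper_force": force on a finger pad.
Only numpy, scipy, OpenCV 4.12 (cv2) and the standard library are available. Lean on these libraries where they do the work, as an engineer would, in place of code of your own. Each camera call takes 0.05 s, during which the arm holds its last target. There are 200 camera calls.

## Task

Lay out the staining station on the white mat. Stand the steel beaker on the middle of the stirrer's round plate and lay the orange cover on top of it, centred; stand the yellow-capped amber bottle on the middle of the green coaster, and the blue-capped white bottle on the mat midway between beaker and amber bottle. Stand the red-lidded jar on the mat straight behind the amber bottle (square to the mat's blue-striped edge, on that side), with a gap of about 3.5 cm between the two; keep everything upright, and leave the black-capped amber bottle where it is.

Things in the scene. Friction and masses are not known exactly. Their poses are not given: they have to be found in the camera images.
- mat: Flat white bench mat, fixed, 3 mm thick, 350 mm long (its y) by 200 mm (its x), its top 3 mm above the table. Origin at table height, midway between the coaster's and the stirrer's centres: not the mat's own centre, which is 30 mm farther along +x. Its x axis points away from the robot, within 0.25 rad, towards the long edge marked with a blue stripe (the back; the stripe's middle is at x = +122 mm).
- coaster: Round green coaster, fixed, 80 mm across, 4 mm thick, lying on the mat 120 mm from the mat's origin, at either end of the mat. Origin: centre of its underside, 3 mm above the table; its axes are parallel to the mat's.
- stirrer: Grey magnetic stirrer, fixed, 110 x 110 x 43 mm with a round white plate, 94 mm across, whose top is 48 mm above its origin. It stands on the mat 120 mm from the mat's origin, at the end opposite to the coaster, its small black knob facing the robot. Origin: centre of its underside, 3 mm above the table; axes parallel to the mat's.
- beaker: Loose open steel beaker, upright cylinder, 54 mm outer diameter, 60 mm high, wall 3 mm, about 0.14 kg. Origin: centre of its underside, z up.
- cover: Loose round orange cover, flat disc 64 mm across and 5 mm thick, with an upright knob 16 mm across in the middle, from 5 to 34 mm above the underside; flat below; about 0.04 kg. It starts lying on the table, knob up. Origin: centre of its underside, z up.
- amber: Loose amber bottle with a YELLOW cap, upright: round body 50 mm across up to 56 mm, then a shoulder and a cap 31 mm across from 64 to 85 mm height; about 0.16 kg. Origin: centre of its underside, z up.
- buffer: Loose white bottle with a BLUE cap, upright: round body 48 mm across up to 56 mm, then a shoulder and a cap 31 mm across from 64 to 85 mm height; about 0.16 kg. Origin: centre of its underside, z up.
- jar: Loose small clear specimen jar with a RED lid, upright: round body 42 mm across up to 38 mm, lid 45 mm across from 38 to 52 mm height; about 0.07 kg. Origin: centre of its underside, z up.
- decoy: Amber bottle with a BLACK cap, loose, same shape as the yellow-capped one, standing among the other things; it is not part of the job and must stay where it is. Origin: centre of its underside, z up.

How it is judged:
At the end, for the whole second after the job is handed in: Beaker within 12 mm of the plate's centre, cover within 8 mm of the beaker's, amber within 12 mm of the coaster's; white bottle within 15 mm of midway; jar on the mat behind amber, centres 65-95 mm apart, at most 15 mm off the coaster's centre line. All upright (0.1 rad), released, at rest (horizontal distance between beaker and stirrer below 0.012 m and z of beaker in the frame of stirrer between 0.044 and 0.053 m and horizontal distance between cover and beaker below 0.008 m and z of cover in the frame of beaker between 0.056 and 0.065 m and horizontal distance between amber and coaster below 0.012 m and z of amber in the frame of coaster between 0.001 and 0.008 m and horizontal distance between buffer and mat below 0.015 m and z of buffer in the frame of mat between 0 and 0.007 m and y of jar in the frame of coaster between -0.015 and 0.015 m and x of jar in the frame of coaster above 0.05 m and horizontal distance between jar and amber between 0.065 and 0.095 m and z of jar in the frame of mat between 0 and 0.007 m and angle between each of beaker, cover, amber, buffer, jar's own z axis and vertical below 0.1 rad and linear speed of each of beaker, cover, amber, buffer, jar below 0.02 m/s and angular speed of each of beaker, cover, amber, buffer, jar below 0.2 rad/s); the robot touches nothing.
It fails at once if the black-capped bottle is moved by more than 15 mm or tipped (distance of decoy from where it was at the start of the episode above 0.015 m or angle between decoy's own z axis and vertical above 0.3 rad).
It fails at once if a bottle, the jar, the beaker or the cover is tipped by more than 0.6 rad (angle between any of beaker, cover, amber, buffer, jar's own z axis and vertical above 0.6 rad).
It also fails if it takes over 128 s, if anything falls off the work surface, if the arm or the gripper's body presses on something with over 40 N, if the wrist force passes 120 N, or if a joint passes its speed limit or range.

## Working session

There is one attempt and no reset: what is moved stays moved. The work goes in short steps, Python scripts to look and compute and a shell command to move; the robot and the scene stay as the last step left them, time stands still between calls to the robot, and variables do not carry over. Pictures are saved under pics/ and viewed, at most 14 in all, crops included, and the job is handed in when it is done.

```bash
mkdir -p pics; cat > h.py <<'E'
import numpy as np, cv2
from bench import ctrl
from scipy.spatial.transform import Rotation as R
def snap(name,fn):
    st=ctrl.state(); im,d=ctrl.get_image(name)
    cv2.imwrite('pics/'+fn+'.png',im[:,:,::-1]); np.savez('pics/'+fn,im=im,d=d,p=np.array(st['ee_pos']),r=np.array(st['tool_rot']))
    return im,d,st
def pose(name,z):
    c=ctrl.calibration(name)
    if name!='wrist': return c['K'],np.array(c['pose'])
    T=np.eye(4);T[:3,:3]=R.from_rotvec(z['r']).as_matrix();T[:3,3]=z['p']
    return c['K'],T@np.array(c['tool_from_camera'])
def pt(name,fn,u,v,zw=None):
    z=np.load('pics/'+fn+'.npz');K,T=pose(name,z);K=np.array(K)
    ray=T[:3,:3]@np.array([(u-K[0,2])/K[0,0],(v-K[1,2])/K[1,1],1])
    s=z['d'][int(v),int(u)] if zw is None else (zw-T[2,3])/ray[2]
    return T[:3,3]+s*ray
def cloud(name,fn):
    z=np.load('pics/'+fn+'.npz');K,T=pose(name,z);K=np.array(K);d=z['d']
    v,u=np.mgrid[:d.shape[0],:d.shape[1]]
    P=np.stack([(u-K[0,2])/K[0,0]*d,(v-K[1,2])/K[1,1]*d,d],-1)@T[:3,:3].T+T[:3,3]
    P[d==0]=np.nan
    return P,z['im']
E
python3 - <<'E'
from h import *
snap('top','top0');snap('scene','scene0')
s=ctrl.state();print(s['tool_rot'],s['ee_pos'],s['t'])
print(ctrl.calibration('top'),ctrl.calibration('wrist'),ctrl.finger_overhang)
E
```

```text
[-4.11569344e-01 -3.11432814e+00  2.17975396e-03] [0.16220557 0.60308358 0.23861653] 0.1
{'K': array([[383.21080631,   0.        , 322.84835384],
       [  0.        , 383.21080631, 197.45856395],
       [  0.        ,   0.        ,   1.        ]]), 'pose': array([[ 0.00363394, -0.99623075,  0.08666655,  0.40930655],
       [-0.99988909, -0.00236814,  0.01470378, -0.01228891],
       [-0.01444312, -0.08671037, -0.99612886,  0.87260906],
       [ 0.        ,  0.        ,  0.        ,  1.        ]])} {'K': array([[326.06568649,   0.        , 318.93038609],
       [  0.        , 326.06568649, 203.047495  ],
       [  0.        ,   0.        ,   1.        ]]), 'tool_from_camera': array([[-4.67566819e-04, -9.64098035e-01, -2.65546155e-01,
         6.78414923e-02],
       [ 9.99999874e-01, -4.01664722e-04, -3.02480717e-04,
        -6.24492450e-04],
       [ 1.84960543e-04, -2.65546263e-01,  9.64098101e-01,
        -1.33571209e-01],
       [ 0.00000000e+00,  0.00000000e+00,  0.00000000e+00,
         1.00000000e+00]])} 0.008
```

View pics/top0.png

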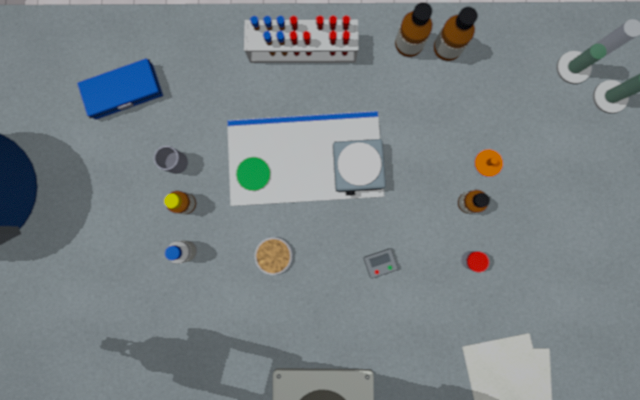

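View pics/scene0.png

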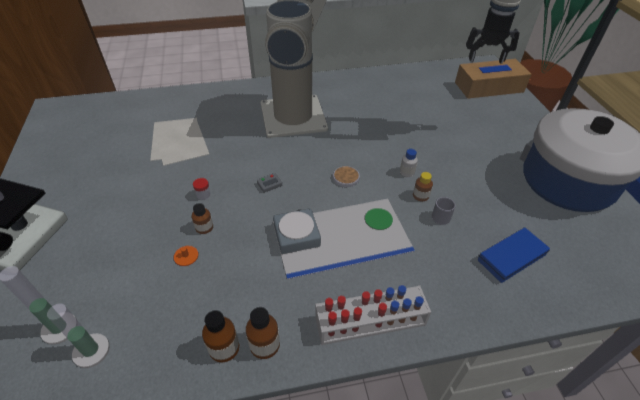

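The top view shows the coaster at (253,174), stirrer plate at (359,163), beaker at (170,159), yellow cap at (173,202), blue cap at (173,253), cover at (488,163), decoy at (480,200) and jar at (477,262). Next I'll turn these into positions by colour and depth.

```bash
python3 - <<'E'
from h import *
P,im=cloud('top','top0')
hsv=cv2.cvtColor(im,cv2.COLOR_RGB2HSV)
def seg(n,u,v,r,h0,h1,z,smin=120,vmin=50):
    m=np.zeros(im.shape[:2],np.uint8);m[v-r:v+r,u-r:u+r]=1
    k=(m>0)&(hsv[...,0]>=h0)&(hsv[...,0]<=h1)&(hsv[...,1]>=smin)&(hsv[...,2]>=vmin)
    ys,xs=np.nonzero(k); c,rad=cv2.minEnclosingCircle(np.c_[xs,ys].astype(np.float32))
    cx,cy=xs.mean(),ys.mean()
    print(n,k.sum(),'mean px',cx.round(1),cy.round(1),'circ',np.round(c,1),round(rad,1),'->',pt('top','top0',cx,cy,z).round(4),pt('top','top0',*c,z).round(4),'zmed',np.nanmax(P[...,2][k]).round(3))
seg('coaster',253,174,24,45,80,.007)
seg('amber',173,202,13,22,35,.085)
seg('buffer',173,253,13,100,120,.085)
seg('jar',477,262,16,0,5,.052)
seg('jar',477,262,16,170,180,.052)
seg('cover',488,163,20,6,18,.005)
# height based
for n,u,v,r,z0,z1 in [('beaker',170,159,20,.05,.07),('plate',359,163,32,.0485,.06),('decoy',478,201,20,.075,.1),('ambercap',175,202,18,.075,.1),('bufcap',175,253,18,.075,.1),('jar',477,262,18,.045,.06)]:
    Q=P[v-r:v+r,u-r:u+r].reshape(-1,3);Q=Q[(Q[:,2]>z0)&(Q[:,2]<z1)]
    print(n,len(Q),((np.percentile(Q,2,0)+np.percentile(Q,98,0))/2).round(4),Q.mean(0).round(4), np.ptp(Q,0).round(3))
a=pt('top','top0',229,123,.003);b=pt('top','top0',378,115,.003);print('stripe',a,b,np.arctan2((b-a)[0],-(b-a)[1]))
E
```

```text
coaster 841 mean px 252.9 173.5 circ [252.9 173.7] 16.5 -> [0.5393 0.1606 0.007 ] [0.5388 0.1605 0.007 ] zmed 0.012
amber 226 mean px 172.6 200.6 circ [172.5 201. ] 8.7 -> [0.4705 0.3109 0.085 ] [0.4697 0.3111 0.085 ] zmed 0.088
buffer 183 mean px 172.5 252.5 circ [172.5 252.5] 7.9 -> [0.3638 0.307  0.085 ] [0.3639 0.3071 0.085 ] zmed 0.089
jar 347 mean px 477.8 261.4 circ [477.7 261.4] 10.8 -> [ 0.3463 -0.3272  0.052 ] [ 0.3463 -0.327   0.052 ] zmed 0.058
jar 18 mean px 471.2 260.3 circ [477.7 260.9] 11.1 -> [ 0.3485 -0.3134  0.052 ] [ 0.3472 -0.3269  0.052 ] zmed 0.052
cover 599 mean px 488.4 162.6 circ [488.3 162.4] 13.9 -> [ 0.5655 -0.3761  0.005 ] [ 0.5657 -0.376   0.005 ] zmed 0.037
beaker 192 [0.5654 0.34   0.0568] [0.5655 0.3404 0.0578] [0.052 0.053 0.014]
plate 1460 [ 0.5549 -0.0774  0.0515] [ 0.5542 -0.0776  0.0513] [0.101 0.102 0.007]
decoy 196 [ 0.4743 -0.3255  0.0821] [ 0.4738 -0.3249  0.0845] [0.029 0.031 0.013]
ambercap 190 [0.4709 0.3146 0.0824] [0.471  0.3137 0.0846] [0.029 0.03  0.013]
bufcap 197 [0.3638 0.3091 0.0825] [0.3638 0.3081 0.0847] [0.03  0.03  0.014]
jar 376 [ 0.3462 -0.3262  0.0516] [ 0.3463 -0.3258  0.0521] [0.044 0.044 0.013]
stripe [0.65826727 0.2194629  0.003     ] [ 0.67701774 -0.1265358   0.003     ] 0.05413935378957691
```

```bash
python3 - <<'E'
import cv2
a=cv2.imread('pics/top0.png')
l=cv2.resize(a[130:280,140:290],(400,400),interpolation=2);r=cv2.resize(a[130:280,360:510],(400,400),interpolation=2)
cv2.imwrite('pics/crop.png',cv2.hconcat([l,r]))
E
```

```text
(no output)
```

View pics/crop.png

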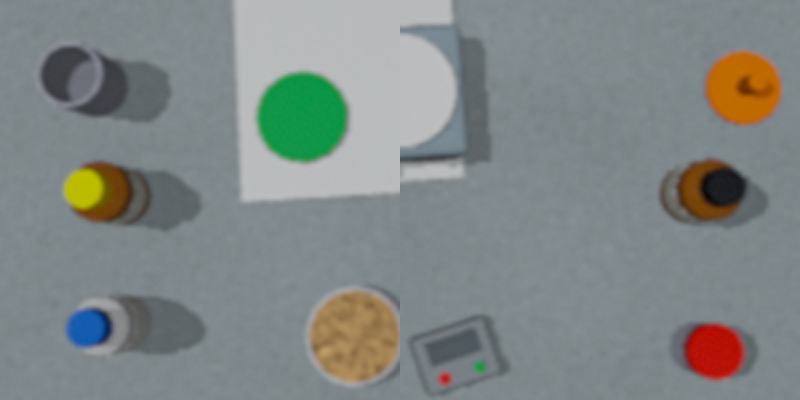

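The positions agree to within a few mm. The mat is yawed about +0.06 rad, and its origin is near (0.547, 0.0415). First move: square the tool and go to the beaker.

```bash
cat > go.py <<'E'
import sys
from h import *
s=ctrl.state();p=np.array(s['ee_pos']);Rc=R.from_rotvec(s['tool_rot'])
Rt=R.from_matrix(np.array([[-1,0,0],[0,1,0],[0,0,-1.]]))
print('t',round(s['t'],1),'tcp',p.round(4),'w',round(s['grip_width'],4),'F',np.round(s['ft_force'],1),'q6',round(s['q'][5],2))
print('turn',(Rc.inv()*Rt).as_rotvec().round(3))
a=list(map(float,sys.argv[1:]))
for i in range(0,len(a),3): print('to',a[i:i+3],'cm',(Rt.inv().apply(np.array(a[i:i+3])-p)*100).round(2))
E
python3 go.py .5655 .34 .15
python3 -m crank '{"angular":[[0,0,-0.13],[0,0,-0.13],[0,0,0],[0,0,0],[0,0,0],[0,0,0],[0,0,0],[0,0,0],[0,0,0],[0,0,0]],"delta_pos":[[0,0,0],[0,0,0],[-4,-2.5,0],[-4,-2.5,0],[-4,-2.5,0],[-4,-2.5,0],[-4,-2.5,0],[-4,-2.5,0],[-4,-2.5,0],[-4,-2.5,0]],"hand":[1,1,1,1,1,1,1,1,1,1]}'
python3 go.py .5655 .34 .15
```

```text
t 0.1 tcp [0.1622 0.6031 0.2386] w 0.0856 F [-0.2 -0.5 -0.3] q6 -0.02
turn [-0.001 -0.    -0.263]
to [0.5655, 0.34, 0.15] cm [-40.33 -26.31   8.86]
t: 1.1
ee_pos: [0.4831, 0.4012, 0.239]
tool_rot: [-0.004, -3.141, 0.001]
ft_force: [-0.2, 0.1, 0.0]
grip_width: 0.0852
gripper_force: 0.0
t 1.1 tcp [0.4831 0.4012 0.239 ] w 0.0852 F [-0.2  0.1  0. ] q6 -0.89
turn [-0.    -0.    -0.003]
to [0.5655, 0.34, 0.15] cm [-8.24 -6.12  8.9 ]
```

```bash

python3 -m crank '{"angular":[[0,0,0],[0,0,0],[0,0,0],[0,0,0],[0,0,0],[0,0,0],[0,0,0],[0,0,0],[0,0,0],[0,0,0]],"delta_pos":[[-2.74,-2,2.2],[-2.75,-2,2.3],[-2.75,-2.1,2.3],[0,0,2.1],[0,0,0],[0,0,0],[0,0,0],[0,0,0],[0,0,0],[0,0,0]],"hand":[1,1,1,1,1,1,1,1,1,1]}'
python3 - <<'E'
from h import *
snap('wrist','w1')
E
python3 go.py .5655 .34 .029
```

```text
t: 2.1
ee_pos: [0.564, 0.3419, 0.1511]
tool_rot: [0.003, 3.141, 0.001]
ft_force: [-0.2, -0.7, -0.4]
grip_width: 0.0854
gripper_force: 0.0
t 2.1 tcp [0.564  0.3418 0.1509] w 0.0854 F [ 1.2 -0.8  0.4] q6 -1.04
turn [ 0.     0.001 -0.002]
to [0.5655, 0.34, 0.029] cm [-0.15 -0.18 12.19]
```

View pics/w1.png

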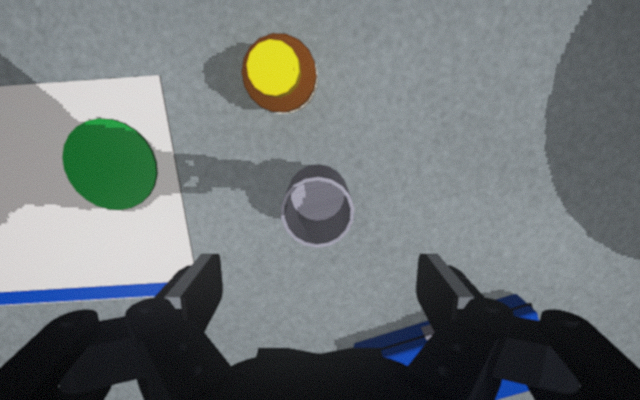

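The wrist view shows the beaker rim centred at (318,211) between the fingers, the yellow cap at (273,68) and the coaster at (110,164).

```bash
python3 - <<'E'
from h import *
for a in [(318,211,.06),(273,67,.085),(110,164,.007)]: print(pt('wrist','w1',*a).round(4))
E
python3 -m crank '{"angular":[[0,0,0],[0,0,0],[0,0,0],[0,0,0],[0,0,0],[0,0,0],[0,0,0],[0,0,0],[0,0,0],[0,0,0]],"delta_pos":[[-0.1,0,2],[0,0,2],[0,0,2],[0,0,2],[0,0,2],[0,0,2.2],[0,0,0],[0,0,0],[0,0,0],[0,0,0]],"hand":[1,1,1,1,1,1,1,0,0,0]}'
python3 go.py .5655 .34 .029
```

```text
[0.564  0.3408 0.06  ]
[0.4706 0.3156 0.085 ]
[0.5375 0.163  0.007 ]
t: 3.15
ee_pos: [0.5661, 0.342, 0.0302]
tool_rot: [0.004, 3.139, 0.002]
ft_force: [1.2, 0.0, -2.1]
grip_width: 0.0522
gripper_force: 62.7
t 3.1 tcp [0.5661 0.342  0.0302] w 0.0522 F [ 1.2  0.  -2.1] q6 -1.04
turn [ 0.001  0.002 -0.003]
to [0.5655, 0.34, 0.029] cm [ 0.06 -0.2   0.12]
```

```bash

python3 -m crank '{"angular":[[0,0,0],[0,0,0],[0,0,0],[0,0,0],[0,0,0],[0,0,0],[0,0,0],[0,0,0],[0,0,0],[0,0,0]],"delta_pos":[[0,0,-3],[0,0,-3.5],[0,0,-3.5],[0.1,-3,0],[0.1,-4.2,0],[0.1,-4.2,0],[0.1,-4.2,0],[0.1,-4.2,0],[0.1,-4.2,0],[0.1,-4.2,0]],"hand":[0,0,0,0,0,0,0,0,0,0]}'
python3 -m crank '{"angular":[[0,0,0],[0,0,0],[0,0,0],[0,0,0],[0,0,0],[0,0,0],[0,0,0],[0,0,0],[0,0,0],[0,0,0]],"delta_pos":[[0.1,-4.2,0],[0.1,-4.2,0],[0.1,-3,0],[0.1,-1.8,0],[0,0,0],[0,0,0],[0,0,0],[0,0,0],[0,0,0],[0,0,0]],"hand":[0,0,0,0,0,0,0,0,0,0]}'
python3 -c "
from h import *
snap('wrist','w2');snap('top','top2')"
python3 go.py .555 -.078 .082
```

```text
t: 4.15
ee_pos: [0.5573, 0.0579, 0.1294]
tool_rot: [0.004, 3.14, 0.0]
ft_force: [0.0, 0.6, -1.1]
grip_width: 0.0524
gripper_force: 63.5
t: 5.15
ee_pos: [0.5529, -0.0719, 0.1283]
tool_rot: [-0.003, -3.142, -0.0]
ft_force: [0.6, 0.7, -0.9]
grip_width: 0.0521
gripper_force: 63.5
t 5.2 tcp [ 0.5529 -0.0722  0.1283] w 0.0522 F [ 0.2 -1.  -1.5] q6 -1.72
turn [ 0.     0.    -0.002]
to [0.555, -0.078, 0.082] cm [-0.21 -0.58  4.63]
```

View pics/w2.png

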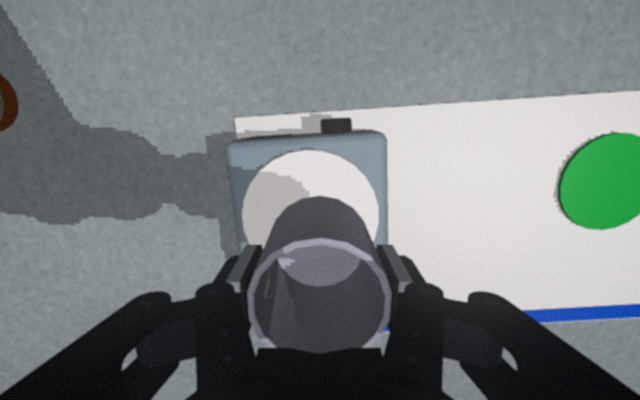

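The wrist view shows the white plate spanning u 243–379 with its top edge at v 150, so its centre is about (311,216). The held beaker sits above it at (320,297).

```bash
python3 - <<'E'
from h import *
for a in [(311,216,.051),(311,150,.051),(243,212,.051),(379,212,.051),(610,180,.007)]: print(pt('wrist','w2',*a).round(4))
E
```

```text
[ 0.5521 -0.0778  0.051 ]
[ 0.5077 -0.0774  0.051 ]
[ 0.5492 -0.1238  0.051 ]
[ 0.5494 -0.0318  0.051 ]
[0.5366 0.1591 0.007 ]
```

```bash

python3 -m crank '{"angular":[[0,0,0],[0,0,0],[0,0,0],[0,0,0],[0,0,0],[0,0,0],[0,0,0],[0,0,0],[0,0,0],[0,0,0]],"delta_pos":[[-0.2,-0.6,1],[0,0,1.2],[0,0,1.2],[0,0,0.8],[0,0,0.3],[0,0,0.1],[0,0,0],[0,0,0],[0,0,0],[0,0,0]],"hand":[0,0,0,0,0,0,0,0,0,0]}'
python3 go.py .555 -.078 .081
```

```text
t: 6.25
ee_pos: [0.555, -0.0786, 0.0827]
tool_rot: [0.004, 3.141, -0.0]
ft_force: [0.7, 0.2, -1.8]
grip_width: 0.0522
gripper_force: 63.4
t 6.2 tcp [ 0.555  -0.0786  0.0827] w 0.0522 F [ 0.7  0.2 -1.8] q6 -1.73
turn [-0.     0.001 -0.003]
to [0.555, -0.078, 0.081] cm [0.   0.06 0.17]
```

```bash

python3 -m crank '{"angular":[[0,0,0],[0,0,0],[0,0,0],[0,0,0],[0,0,0],[0,0,0],[0,0,0],[0,0,0],[0,0,0],[0,0,0]],"delta_pos":[[0,0.05,0.1],[0,0,0.07],[0,0,0],[0,0,0],[0,0,0],[0,0,0],[0,0,0],[0,0,0],[0,0,0],[0,0,-1]],"hand":[0,0,0,0.8,1,1,1,1,1,1]}'
python3 -m crank '{"angular":[[0,0,0],[0,0,0],[0,0,0],[0,0,0],[0,0,0],[0,0,0],[0,0,0],[0,0,0],[0,0,0],[0,0,0]],"delta_pos":[[0,0,-2],[0,0,-3],[0,0,-4],[0,0,-3],[0,-4,0],[0,-4,0],[0,-4.5,0],[0,-4.5,0],[0,-4.5,0],[0,-4.5,0]],"hand":[1,1,1,1,1,1,1,1,1,1]}'
python3 -c "
from h import *
snap('wrist','w3');snap('top','top3')"
python3 go.py .5656 -.376 .1
```

```text
t: 7.25
ee_pos: [0.5539, -0.0779, 0.0899]
tool_rot: [-0.004, -3.139, -0.001]
ft_force: [0.2, -0.2, 0.3]
grip_width: 0.0857
gripper_force: 0.0
t: 8.25
ee_pos: [0.5539, -0.3399, 0.2116]
tool_rot: [0.004, 3.141, -0.001]
ft_force: [0.4, -0.2, 0.3]
grip_width: 0.0854
gripper_force: 0.0
t 8.3 tcp [ 0.5539 -0.3433  0.2116] w 0.0854 F [ 0.3  0.2 -0.6] q6 -2.14
turn [-0.003  0.002 -0.007]
to [0.5656, -0.376, 0.1] cm [-1.17 -3.27 11.16]
```

View pics/w3.png

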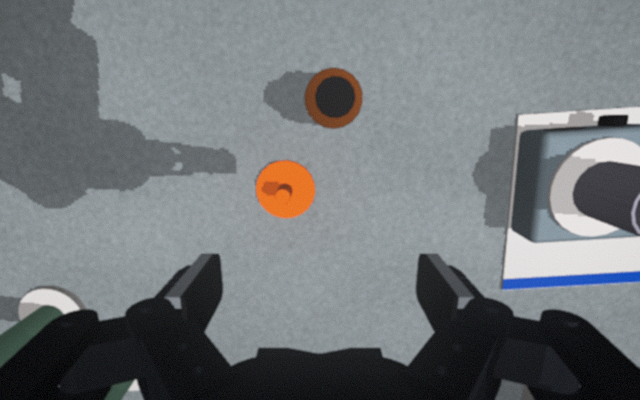

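The wrist view shows the cover disc at (285,188), the black-capped decoy at (335,97), and the beaker standing on the plate at the right.

```bash
python3 - <<'E'
from h import *
print(pt('wrist','w3',285,188,.005).round(4), pt('wrist','w3',284,197,.034).round(4))
P,im=cloud('top','top3')
v,u,r=163,359,45
Q=P[v-r:v+r,u-r:u+r].reshape(-1,3);Q=Q[(Q[:,2]>.1)&(Q[:,2]<.125)]
print(len(Q),((np.percentile(Q,2,0)+np.percentile(Q,98,0))/2).round(4),Q.mean(0).round(4),np.ptp(Q,0))
E
python3 -m crank '{"angular":[[0,0,-0.003],[0,0,0],[0,0,0],[0,0,0],[0,0,0],[0,0,0],[0,0,0],[0,0,0],[0,0,0],[0,0,0]],"delta_pos":[[-1.2,-3.2,2],[0,0,3],[0,0,3],[0,0,3],[0,0,0],[0,0,0],[0,0,0],[0,0,0],[0,0,0],[0,0,0]],"hand":[1,1,1,1,1,1,1,1,1,1]}'
python3 go.py .5656 -.376 .018
```

```text
[ 0.5629 -0.3768  0.005 ] [ 0.5654 -0.3749  0.034 ]
168 [ 0.5545 -0.0774  0.1075] [ 0.5558 -0.0773  0.1094] [0.05321336 0.05235283 0.01509009]
t: 9.35
ee_pos: [0.5664, -0.3703, 0.1016]
tool_rot: [-0.0, 3.14, -0.001]
ft_force: [-0.1, 0.3, 0.1]
grip_width: 0.0855
gripper_force: 0.0
t 9.3 tcp [ 0.5664 -0.3703  0.1016] w 0.0855 F [-0.1  0.3  0.1] q6 -2.17
turn [-0.001  0.001  0.   ]
to [0.5656, -0.376, 0.018] cm [ 0.08 -0.57  8.36]
```

```bash

python3 -m crank '{"angular":[[0,0,0],[0,0,0],[0,0,0],[0,0,0],[0,0,0],[0,0,0],[0,0,0],[0,0,0],[0,0,0],[0,0,0]],"delta_pos":[[0.1,-0.57,1.5],[0,0,2],[0,0,2],[0,0,1.7],[0,0,1],[0,0,0],[0,0,0],[0,0,0],[0,0,0],[0,0,0]],"hand":[1,1,1,1,1,1,0,0,0,0]}'
python3 -m crank '{"angular":[[0,0,0],[0,0,0],[0,0,0],[0,0,0],[0,0,0],[0,0,0],[0,0,0],[0,0,0],[0,0,0],[0,0,0]],"delta_pos":[[0,0,0],[0,0,0],[0,0,0],[0,0,0],[0,0,0],[0,0,0],[0,0,0],[0,0,0],[0,0,0],[0,0,0]],"hand":[0,0,0,0,0,0,0,0,0,0]}'
python3 go.py .5656 -.376 .018
```

```text
t: 10.35
ee_pos: [0.5654, -0.3761, 0.0194]
tool_rot: [-0.0, 3.141, -0.001]
ft_force: [-0.1, 1.0, 0.6]
grip_width: 0.0279
gripper_force: 0.0
t: 11.35
ee_pos: [0.5654, -0.376, 0.0194]
tool_rot: [-0.0, 3.141, -0.001]
ft_force: [-0.6, 0.9, 6.2]
grip_width: 0.0141
gripper_force: 58.6
t 11.3 tcp [ 0.5654 -0.376   0.0194] w 0.0141 F [-0.6  0.9  6.2] q6 -2.18
turn [-0.001  0.001  0.   ]
to [0.5656, -0.376, 0.018] cm [-0.02  0.    0.14]
```

```bash

python3 -m crank '{"angular":[[0,0,0],[0,0,0],[0,0,0],[0,0,0],[0,0,0],[0,0,0],[0,0,0],[0,0,0],[0,0,0],[0,0,0]],"delta_pos":[[0,0,-2],[0,0,-4],[0,0,-4.5],[0,0,-4.5],[0.1,3,0],[0.1,4.2,0],[0.1,4.2,0],[0.1,4.2,0],[0.1,4.2,0],[0.1,4.2,0]],"hand":[0,0,0,0,0,0,0,0,0,0]}'
python3 -m crank '{"angular":[[0,0,0],[0,0,0],[0,0,0],[0,0,0],[0,0,0],[0,0,0],[0,0,0],[0,0,0],[0,0,0],[0,0,0]],"delta_pos":[[0.1,3,0],[0.1,2,0],[0.1,0.8,0],[0,0,0],[0,0,0],[0,0,0],[0,0,0],[0,0,0],[0,0,0],[0,0,0]],"hand":[0,0,0,0,0,0,0,0,0,0]}'
python3 -c "
from h import *
snap('wrist','w4')"
python3 go.py .5555 -.0775 .13
```

```text
t: 12.35
ee_pos: [0.5587, -0.1343, 0.1699]
tool_rot: [0.0, 3.141, -0.0]
ft_force: [1.7, -0.6, 0.7]
grip_width: 0.0136
gripper_force: 58.5
t: 13.35
ee_pos: [0.5559, -0.078, 0.1686]
tool_rot: [-0.0, -3.141, -0.0]
ft_force: [-0.8, 0.5, 0.4]
grip_width: 0.0142
gripper_force: 58.5
t 13.4 tcp [ 0.5559 -0.0779  0.1686] w 0.0138 F [0.7 0.3 0.5] q6 -1.73
turn [ 0. -0.  0.]
to [0.5555, -0.0775, 0.13] cm [0.04 0.04 3.86]
```

View pics/w4.png

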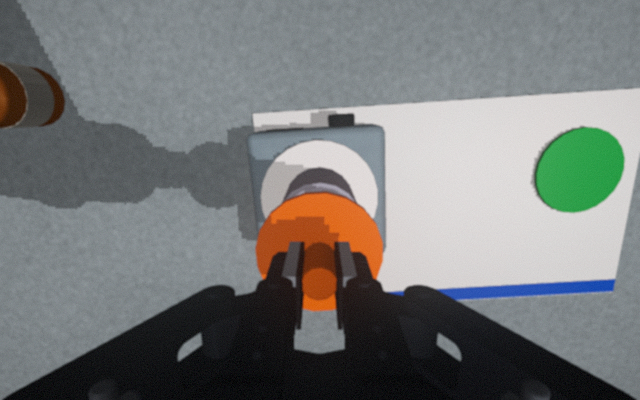

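The cover is held level above the beaker, whose rim front is at about (321,184) and in line with it. Lowering.

```bash

python3 -m crank '{"angular":[[0,0,0],[0,0,0],[0,0,0],[0,0,0],[0,0,0],[0,0,0],[0,0,0],[0,0,0],[0,0,0],[0,0,0]],"delta_pos":[[0.04,0.04,1],[0,0,1.2],[0,0,0.9],[0,0,0.4],[0,0,0.2],[0,0,0.05],[0,0,0],[0,0,0],[0,0,0],[0,0,0]],"hand":[0,0,0,0,0,0,0,0,0,0]}'
python3 go.py .5555 -.0775 .13
```

```text
t: 14.4
ee_pos: [0.5557, -0.0774, 0.1314]
tool_rot: [-0.0, 3.141, -0.0]
ft_force: [0.4, -0.2, -0.8]
grip_width: 0.0137
gripper_force: 58.5
t 14.4 tcp [ 0.5557 -0.0774  0.1314] w 0.0137 F [ 0.4 -0.2 -0.8] q6 -1.73
turn [-0.     0.001  0.   ]
to [0.5555, -0.0775, 0.13] cm [ 0.02 -0.01  0.14]
```

```bash

python3 -m crank '{"angular":[[0,0,0],[0,0,0],[0,0,0],[0,0,0],[0,0,0],[0,0,0],[0,0,0],[0,0,0],[0,0,0],[0,0,0]],"delta_pos":[[0,0,0.1],[0,0,0.05],[0,0,0],[0,0,0],[0,0,0],[0,0,0],[0,0,0],[0,0,0],[0,0,0],[0,0,0]],"hand":[0,0,0,0,0.2,0.3,0.4,0.6,0.8,1]}'
python3 -m crank '{"angular":[[0,0,0],[0,0,0],[0,0,0],[0,0,0],[0,0,0],[0,0,0],[0,0,0],[0,0,0],[0,0,0],[0,0,0]],"delta_pos":[[0,0,-1],[0,0,-2],[0,0,-3],[0,0,-3],[0,3,0],[0.4,4,0],[0.8,4.5,0],[0.8,4.5,0],[0.8,4.5,0],[0.8,4.5,0]],"hand":[1,1,1,1,1,1,1,1,1,1]}'
python3 -m crank '{"angular":[[0,0,0],[0,0,0],[0,0,0],[0,0,0],[0,0,0],[0,0,0],[0,0,0],[0,0,0],[0,0,0],[0,0,0]],"delta_pos":[[1,4.2,0],[1,4.2,0],[1,4,0],[1,1.5,0],[0,0,0],[0,0,0],[0,0,0],[0,0,0],[0,0,0],[0,0,0]],"hand":[1,1,1,1,1,1,1,1,1,1]}'
python3 -c "
from h import *
snap('wrist','w5');snap('top','top5')"
python3 go.py .4705 .313 .029
```

```text
t: 15.4
ee_pos: [0.5555, -0.0774, 0.1295]
tool_rot: [0.0, -3.141, -0.0]
ft_force: [0.0, -0.4, 0.6]
grip_width: 0.0759
gripper_force: 0.0
t: 16.4
ee_pos: [0.5191, 0.1743, 0.2206]
tool_rot: [0.0, 3.141, 0.0]
ft_force: [0.9, -0.7, 0.2]
grip_width: 0.0857
gripper_force: 0.0
t: 17.4
ee_pos: [0.4798, 0.311, 0.2196]
tool_rot: [-0.001, -3.142, 0.0]
ft_force: [0.1, -0.4, 0.4]
grip_width: 0.085
gripper_force: 0.0
t 17.5 tcp [0.4797 0.3112 0.2196] w 0.0851 F [-0.2  0.   1.2] q6 -1.02
turn [-0. -0. -0.]
to [0.4705, 0.313, 0.029] cm [ 0.92  0.18 19.06]
```

View pics/w5.png

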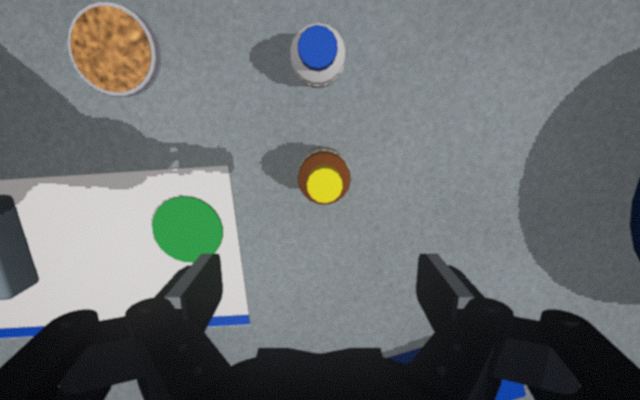

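View pics/top5.png

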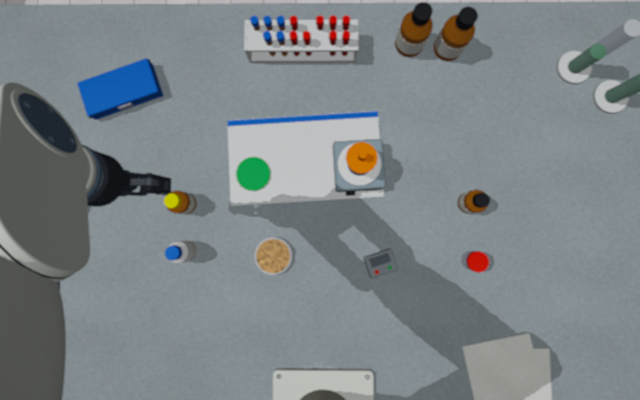

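The wrist view shows the yellow cap at (325,186), the blue cap at (318,47) and the coaster at (188,229). The top view shows the cover sitting on the beaker at (362,157).

```bash
python3 - <<'E'
from h import *
for a in [(325,186,.085),(318,47,.085),(188,229,.007)]: print(pt('wrist','w5',*a).round(4))
P,im=cloud('top','top5');h=cv2.cvtColor(im,cv2.COLOR_RGB2HSV)
k=(h[...,0]>=6)&(h[...,0]<=18)&(h[...,1]>150)&(h[...,2]>80);k[:, :330]=0;k[:,395:]=0;k[:135]=0;k[185:]=0
ys,xs=np.nonzero(k);c,r=cv2.minEnclosingCircle(np.c_[xs,ys].astype(np.float32));print(c,r,pt('top','top5',*c,.116))
E
python3 -m crank '{"angular":[[0,0,0],[0,0,0],[0,0,0],[0,0,0],[0,0,0],[0,0,0],[0,0,0],[0,0,0],[0,0,0],[0,0,0]],"delta_pos":[[0.9,0.2,2],[0,0,3],[0,0,3.5],[0,0,0],[0,0,0],[0,0,0],[0,0,0],[0,0,0],[0,0,0],[0,0,0]],"hand":[1,1,1,1,1,1,1,1,1,1]}'
python3 go.py .4705 .313 .029
```

```text
[0.4708 0.3156 0.085 ]
[0.3636 0.3099 0.085 ]
[0.5372 0.163  0.007 ]
(361.3808288574219, 157.7746124267578) 15.410511016845703 [ 0.55487132 -0.07779484  0.116     ]
t: 18.5
ee_pos: [0.4706, 0.3137, 0.1351]
tool_rot: [-0.0, 3.141, 0.001]
ft_force: [-0.1, -0.2, 0.1]
grip_width: 0.085
gripper_force: 0.0
t 18.5 tcp [0.4706 0.3137 0.1351] w 0.085 F [-0.1 -0.2  0.1] q6 -1.0
turn [0.    0.001 0.   ]
to [0.4705, 0.313, 0.029] cm [ 1.000e-02 -7.000e-02  1.061e+01]
```

```bash

python3 -m crank '{"angular":[[0,0,0],[0,0,0],[0,0,0],[0,0,0],[0,0,0],[0,0,0],[0,0,0],[0,0,0],[0,0,0],[0,0,0]],"delta_pos":[[0,0.07,1.8],[0,0,2.2],[0,0,2.4],[0,0,2.4],[0,0,1.6],[0,0,0],[0,0,0],[0,0,0],[0,0,0],[0,0,0]],"hand":[1,1,1,1,1,1,0,0,0,0]}'
python3 go.py .4705 .313 .15 .538 .162 .15
```

```text
t: 19.5
ee_pos: [0.4713, 0.3148, 0.0322]
tool_rot: [-0.001, 3.14, 0.002]
ft_force: [-1.8, -0.4, 5.3]
grip_width: 0.0486
gripper_force: 61.7
t 19.5 tcp [0.4713 0.3148 0.0322] w 0.0486 F [-1.8 -0.4  5.3] q6 -1.0
turn [0.001 0.002 0.   ]
to [0.4705, 0.313, 0.15] cm [  0.08  -0.18 -11.78]
to [0.538, 0.162, 0.15] cm [ -6.67 -15.28 -11.78]
```

```bash

python3 -m crank '{"angular":[[0,0,0],[0,0,0],[0,0,0],[0,0,0],[0,0,0],[0,0,0],[0,0,0],[0,0,0],[0,0,0],[0,0,0]],"delta_pos":[[0,0,-2.5],[0,0,-3.5],[-1.4,-3,0],[-1.4,-3.2,0],[-1.4,-3.2,0],[-1.4,-3.2,0],[-1.15,-2.7,0],[0,0,0],[0,0,0],[0,0,0]],"hand":[0,0,0,0,0,0,0,0,0,0]}'
python3 go.py .5386 .1615 .0397
```

```text
t: 20.5
ee_pos: [0.5378, 0.162, 0.091]
tool_rot: [-0.001, 3.141, 0.0]
ft_force: [0.3, 0.9, -1.6]
grip_width: 0.0486
gripper_force: 62.5
t 20.5 tcp [0.5378 0.162  0.091 ] w 0.0486 F [ 0.3  0.9 -1.6] q6 -1.3
turn [0.    0.    0.001]
to [0.5386, 0.1615, 0.0397] cm [-0.08 -0.05  5.13]
```

```bash

python3 -m crank '{"angular":[[0,0,0],[0,0,0],[0,0,0],[0,0,0],[0,0,0],[0,0,0],[0,0,0],[0,0,0],[0,0,0],[0,0,0]],"delta_pos":[[-0.08,-0.05,1],[0,0,1.3],[0,0,1.3],[0,0,0.8],[0,0,0.4],[0,0,0.15],[0,0,0],[0,0,0],[0,0,0],[0,0,0]],"hand":[0,0,0,0,0,0,0,0,0,0]}'
python3 go.py .5386 .1615 .0397
```

```text
t: 21.5
ee_pos: [0.5391, 0.1608, 0.0415]
tool_rot: [-0.0, 3.141, 0.0]
ft_force: [-0.1, -0.4, -1.0]
grip_width: 0.0484
gripper_force: 62.5
t 21.5 tcp [0.5391 0.1608 0.0415] w 0.0484 F [-0.1 -0.4 -1. ] q6 -1.3
turn [0.    0.001 0.   ]
to [0.5386, 0.1615, 0.0397] cm [0.05 0.07 0.18]
```

```bash

python3 -m crank '{"angular":[[0,0,0],[0,0,0],[0,0,0],[0,0,0],[0,0,0],[0,0,0],[0,0,0],[0,0,0],[0,0,0],[0,0,0]],"delta_pos":[[0,0,0.1],[0,0,0.1],[0,0,0],[0,0,0],[0,0,0],[0,0,0],[0,0,0],[0,0,0],[0,0,0],[0,0,-1]],"hand":[0,0,0,0.8,1,1,1,1,1,1]}'
python3 -m crank '{"angular":[[0,0,0],[0,0,0],[0,0,0],[0,0,0],[0,0,0],[0,0,0],[0,0,0],[0,0,0],[0,0,0],[0,0,0]],"delta_pos":[[0,0,-2],[0,0,-3.5],[0,0,-4],[2.5,2.1,0],[3,2.6,0],[3,2.6,0],[3,2.6,0],[3,2.6,0],[3,2.3,0],[0,0,0]],"hand":[1,1,1,1,1,1,1,1,1,1]}'
python3 go.py .3637 .3087 .031
```

```text
t: 22.5
ee_pos: [0.5379, 0.1605, 0.0484]
tool_rot: [0.0, -3.139, 0.001]
ft_force: [-0.4, 0.1, 0.3]
grip_width: 0.0856
gripper_force: 0.0
t: 23.5
ee_pos: [0.3607, 0.3104, 0.1447]
tool_rot: [0.006, -3.141, -0.0]
ft_force: [0.4, -0.5, 0.3]
grip_width: 0.0854
gripper_force: 0.0
t 23.5 tcp [0.3607 0.3104 0.1447] w 0.0854 F [ 0.4 -0.5  0.3] q6 -0.89
turn [ 0.    -0.001  0.004]
to [0.3637, 0.3087, 0.031] cm [-0.3  -0.17 11.37]
```

```bash

python3 -m crank '{"angular":[[0,0,0],[0,0,0],[0,0,0],[0,0,0],[0,0,0],[0,0,0],[0,0,0],[0,0,0],[0,0,0],[0,0,0]],"delta_pos":[[-0.3,-0.1,1.5],[0,0,2],[0,0,2.2],[0,0,2.2],[0,0,2],[0,0,1.4],[0,0,0],[0,0,0],[0,0,0],[0,0,0]],"hand":[1,1,1,1,1,1,1,0,0,0]}'
python3 go.py .5468 .0418 .10
```

```text
t: 24.5
ee_pos: [0.3676, 0.3084, 0.0324]
tool_rot: [-0.0, 3.14, 0.002]
ft_force: [-3.3, -4.2, 16.5]
grip_width: 0.0467
gripper_force: 59.0
t 24.5 tcp [0.3676 0.3084 0.0324] w 0.0467 F [-3.3 -4.2 16.5] q6 -0.9
turn [0.001 0.002 0.   ]
to [0.5468, 0.0418, 0.1] cm [-17.92 -26.66  -6.76]
```

```bash

python3 -m crank '{"angular":[[0,0,0],[0,0,0],[0,0,0],[0,0,0],[0,0,0],[0,0,0],[0,0,0],[0,0,0],[0,0,0],[0,0,0]],"delta_pos":[[0,0,-2.5],[0,0,-4],[0,0,-4],[-0.8,-3.3,0],[-0.8,-3.7,0],[-0.8,-3.7,0],[-0.8,-3.7,0],[-0.8,-3.7,0],[-0.8,-3.7,0],[-0.8,-3.7,0]],"hand":[0,0,0,0,0,0,0,0,0,0]}'
python3 -m crank '{"angular":[[0,0,0],[0,0,0],[0,0,0],[0,0,0],[0,0,0],[0,0,0],[0,0,0],[0,0,0],[0,0,0],[0,0,0]],"delta_pos":[[-2.5,-1.2,0],[-3,0,0],[-3,0,0],[-2.5,0,0],[-1.5,0,0],[0,0,0],[0,0,0],[0,0,0],[0,0,0],[0,0,0]],"hand":[0,0,0,0,0,0,0,0,0,0]}'
python3 go.py .5505 .0417 .037
```

```text
t: 25.5
ee_pos: [0.423, 0.0513, 0.1368]
tool_rot: [-0.001, 3.14, 0.0]
ft_force: [0.6, 0.3, -1.1]
grip_width: 0.0462
gripper_force: 62.7
t: 26.5
ee_pos: [0.5472, 0.0409, 0.1362]
tool_rot: [0.001, -3.141, 0.0]
ft_force: [-0.9, 0.2, -0.7]
grip_width: 0.0461
gripper_force: 62.7
t 26.5 tcp [0.5472 0.0409 0.1362] w 0.0461 F [-0.9  0.2 -0.7] q6 -1.52
turn [-0. -0.  0.]
to [0.5505, 0.0417, 0.037] cm [-0.33  0.08  9.92]
```

```bash

python3 -m crank '{"angular":[[0,0,0],[0,0,0],[0,0,0],[0,0,0],[0,0,0],[0,0,0],[0,0,0],[0,0,0],[0,0,0],[0,0,0]],"delta_pos":[[-0.33,0.08,1.5],[0,0,2],[0,0,2],[0,0,2],[0,0,1.5],[0,0,0.6],[0,0,0.25],[0,0,0],[0,0,0],[0,0,0]],"hand":[0,0,0,0,0,0,0,0,0,0]}'
python3 go.py .5505 .0417 .0355
```

```text
t: 27.5
ee_pos: [0.5517, 0.0416, 0.0384]
tool_rot: [-0.0, 3.14, 0.0]
ft_force: [-0.6, 0.5, -1.5]
grip_width: 0.0463
gripper_force: 62.7
t 27.5 tcp [0.5517 0.0416 0.0384] w 0.0463 F [-0.6  0.5 -1.5] q6 -1.52
turn [0.    0.002 0.   ]
to [0.5505, 0.0417, 0.0355] cm [0.12 0.01 0.29]
```

```bash

python3 -m crank '{"angular":[[0,0,0],[0,0,0],[0,0,0],[0,0,0],[0,0,0],[0,0,0],[0,0,0],[0,0,0],[0,0,0],[0,0,0]],"delta_pos":[[0.05,0,0.15],[0,0,0.13],[0,0,0],[0,0,0],[0,0,0],[0,0,0],[0,0,0],[0,0,-1],[0,0,-2],[0,0,-3]],"hand":[0,0,0,0.75,0.75,0.75,0.75,0.75,0.75,0.75]}'
python3 -m crank '{"angular":[[0,0,0],[0,0,0],[0,0,0],[0,0,0],[0,0,0],[0,0,0],[0,0,0],[0,0,0],[0,0,0],[0,0,0]],"delta_pos":[[0,0,-4],[0,0,-4],[2,0,0],[3.3,-2.6,0],[3.3,-3.6,0],[2.6,-3.6,0],[2.6,-3.6,0],[2.6,-3.6,0],[1.2,-3.6,0],[1,-3.6,0]],"hand":[0.75,0.75,1,1,1,1,1,1,1,1]}'
python3 -m crank '{"angular":[[0,0,0],[0,0,0],[0,0,0],[0,0,0],[0,0,0],[0,0,0],[0,0,0],[0,0,0],[0,0,0],[0,0,0]],"delta_pos":[[1,-3.6,0],[0.5,-3.6,0],[0,-3,0],[0,-1.5,0],[0,0,0],[0,0,0],[0,0,0],[0,0,0],[0,0,0],[0,0,0]],"hand":[1,1,1,1,1,1,1,1,1,1]}'
python3 -c "
from h import *
snap('wrist','w6');snap('top','top6')"
python3 go.py .3463 -.3265 .034
```

```text
t: 28.5
ee_pos: [0.5495, 0.0415, 0.0948]
tool_rot: [0.0, -3.139, 0.0]
ft_force: [-0.6, -0.4, -0.3]
grip_width: 0.0638
gripper_force: 0.0
t: 29.5
ee_pos: [0.3635, -0.2017, 0.1756]
tool_rot: [0.0, 3.141, -0.001]
ft_force: [0.7, 0.4, 0.3]
grip_width: 0.0855
gripper_force: 0.0
t: 30.5
ee_pos: [0.3498, -0.3169, 0.1749]
tool_rot: [0.002, -3.142, -0.0]
ft_force: [-0.0, -0.2, -0.2]
grip_width: 0.0858
gripper_force: 0.0
t 30.6 tcp [ 0.3498 -0.3172  0.1749] w 0.0854 F [-0.6  0.4  0.1] q6 -2.33
turn [-0.     0.     0.001]
to [0.3463, -0.3265, 0.034] cm [ 0.35 -0.93 14.09]
```

View pics/top6.png

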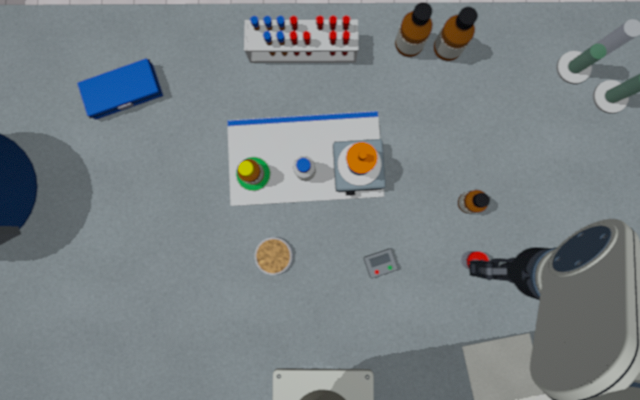

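View pics/w6.png

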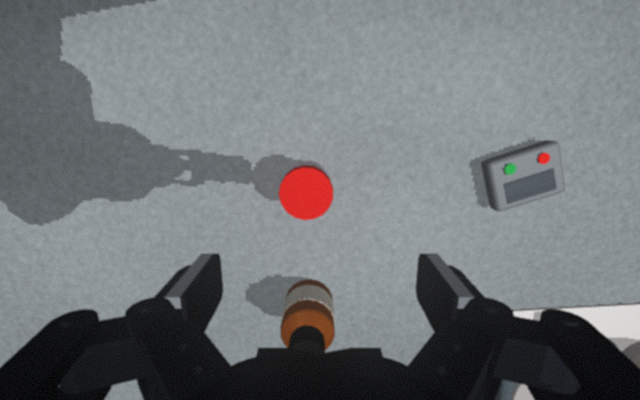

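The top view shows the amber bottle on the coaster at (249,170), the white bottle at (304,165), and the cover on the beaker at (362,157). The wrist view shows the jar lid at (306,193), with the decoy behind the hand.

```bash
python3 - <<'E'
from h import *
print('jar',pt('wrist','w6',306,193,.052).round(4))
P,im=cloud('top','top6')
for n,u,v,r in [('amber',249,170,22),('buffer',304,165,18)]:
    Q=P[v-r:v+r,u-r:u+r].reshape(-1,3);Q=Q[(Q[:,2]>.08)&(Q[:,2]<.11)]
    print(n,len(Q),((np.percentile(Q,2,0)+np.percentile(Q,98,0))/2).round(4),Q.mean(0).round(4))
E
python3 -m crank '{"angular":[[0,0,0],[0,0,0],[0,0,0],[0,0,0],[0,0,0],[0,0,0],[0,0,0],[0,0,0],[0,0,0],[0,0,0]],"delta_pos":[[0.3,-0.9,2],[0,0,2.5],[0,0,2.5],[0,0,2],[0,0,0],[0,0,0],[0,0,0],[0,0,0],[0,0,0],[0,0,0]],"hand":[1,1,1,1,1,1,1,1,1,1]}'
python3 go.py .3463 -.3265 .034
```

```text
jar [ 0.3441 -0.3279  0.052 ]
amber 184 [0.5381 0.1607 0.0893] [0.5378 0.16   0.0915]
buffer 172 [0.5461 0.0417 0.087 ] [0.546  0.0417 0.0881]
t: 31.6
ee_pos: [0.347, -0.3267, 0.0854]
tool_rot: [-0.0, 3.141, -0.001]
ft_force: [-0.8, 0.1, -0.6]
grip_width: 0.0852
gripper_force: 0.0
t 31.6 tcp [ 0.347  -0.3267  0.0854] w 0.0852 F [-0.8  0.1 -0.6] q6 -2.35
turn [-0.001  0.001  0.   ]
to [0.3463, -0.3265, 0.034] cm [0.07 0.02 5.14]
```

```bash

python3 -m crank '{"angular":[[0,0,0],[0,0,0],[0,0,0],[0,0,0],[0,0,0],[0,0,0],[0,0,0],[0,0,0],[0,0,0],[0,0,0]],"delta_pos":[[0.1,0,1.5],[0,0,2],[0,0,1.6],[0,0,0],[0,0,0],[0,0,0],[0,0,0],[0,0,0],[0,0,0],[0,0,0]],"hand":[1,1,1,1,1,0,0,0,0,0]}'
python3 go.py .6195 .166 .037
```

```text
t: 32.6
ee_pos: [0.3461, -0.3268, 0.0348]
tool_rot: [-0.0, 3.141, -0.001]
ft_force: [-0.2, 0.5, 8.6]
grip_width: 0.0428
gripper_force: 59.6
t 32.6 tcp [ 0.3461 -0.3268  0.0348] w 0.0428 F [-0.2  0.5  8.6] q6 -2.35
turn [-0.001  0.001  0.   ]
to [0.6195, 0.166, 0.037] cm [-27.34  49.28  -0.22]
```

```bash

python3 -m crank '{"angular":[[0,0,0],[0,0,0],[0,0,0],[0,0,0],[0,0,0],[0,0,0],[0,0,0],[0,0,0],[0,0,0],[0,0,0]],"delta_pos":[[0,0,-2.5],[0,0,-4],[0,0,-4],[0,0,-4],[0,0,-2],[-1.5,2.8,0],[-2.1,3.8,0],[-2.1,3.8,0],[-2.1,3.8,0],[-2.1,3.8,0]],"hand":[0,0,0,0,0,0,0,0,0,0]}'
python3 -m crank '{"angular":[[0,0,0],[0,0,0],[0,0,0],[0,0,0],[0,0,0],[0,0,0],[0,0,0],[0,0,0],[0,0,0],[0,0,0]],"delta_pos":[[-2.1,3.8,0],[-2.1,3.8,0],[-2.1,3.8,0],[-2.1,3.8,0],[-2.1,3.8,0],[-2.1,3.8,0],[-2.1,3.8,0],[-1.7,3,0],[-0.8,1.5,0],[0,0,0]],"hand":[0,0,0,0,0,0,0,0,0,0]}'
python3 -m crank '{"angular":[[0,0,0],[0,0,0],[0,0,0],[0,0,0],[0,0,0],[0,0,0],[0,0,0],[0,0,0],[0,0,0],[0,0,0]],"delta_pos":[[0,0,0],[0,0,0],[0,0,0],[0,0,0],[0,0,0],[0,0,0],[0,0,0],[0,0,0],[0,0,0],[0,0,0]],"hand":[0,0,0,0,0,0,0,0,0,0]}'
python3 go.py .6188 .166 .038
```

```text
t: 33.6
ee_pos: [0.4451, -0.1448, 0.1992]
tool_rot: [0.0, 3.141, -0.0]
ft_force: [1.3, 0.4, -1.5]
grip_width: 0.0433
gripper_force: 61.3
t: 34.6
ee_pos: [0.617, 0.1663, 0.1987]
tool_rot: [-0.004, 3.141, 0.0]
ft_force: [-1.5, -1.3, -1.0]
grip_width: 0.0429
gripper_force: 61.3
t: 35.6
ee_pos: [0.6166, 0.1647, 0.1988]
tool_rot: [0.0, -3.142, 0.0]
ft_force: [-0.0, -0.5, -0.9]
grip_width: 0.0428
gripper_force: 61.3
t 35.6 tcp [0.6166 0.1647 0.1988] w 0.0428 F [-0.  -0.5 -0.9] q6 -1.33
turn [-0. -0.  0.]
to [0.6188, 0.166, 0.038] cm [-0.22  0.13 16.08]
```

```bash

python3 -m crank '{"angular":[[0,0,0],[0,0,0],[0,0,0],[0,0,0],[0,0,0],[0,0,0],[0,0,0],[0,0,0],[0,0,0],[0,0,0]],"delta_pos":[[-0.22,0.13,2],[0,0,3],[0,0,3],[0,0,3],[0,0,2.5],[0,0,1.5],[0,0,0.7],[0,0,0.25],[0,0,0],[0,0,0]],"hand":[0,0,0,0,0,0,0,0,0,0]}'
python3 go.py .6188 .166 .038
```

```text
t: 36.6
ee_pos: [0.6196, 0.1661, 0.0405]
tool_rot: [-0.0, 3.14, 0.001]
ft_force: [-0.1, -0.1, -1.4]
grip_width: 0.0433
gripper_force: 61.3
t 36.6 tcp [0.6196 0.1661 0.0405] w 0.0433 F [-0.1 -0.1 -1.4] q6 -1.33
turn [0.    0.002 0.   ]
to [0.6188, 0.166, 0.038] cm [ 0.08 -0.01  0.25]
```

```bash

python3 -m crank '{"angular":[[0,0,0],[0,0,0],[0,0,0],[0,0,0],[0,0,0],[0,0,0],[0,0,0],[0,0,0],[0,0,0],[0,0,0]],"delta_pos":[[0,0,0.1],[0,0,0.14],[0,0,0],[0,0,0],[0,0,0],[0,0,0],[0,0,0],[0,0,0],[0,0,0],[0,0,-1]],"hand":[0,0,0,0.6,0.8,1,1,1,1,1]}'
python3 -m crank '{"angular":[[0,0,0],[0,0,0],[0,0,0],[0,0,0],[0,0,0],[0,0,0],[0,0,0],[0,0,0],[0,0,0],[0,0,0]],"delta_pos":[[0,0,-2],[0,0,-3],[0,0,-4],[0,0,-4],[0,0,-4],[0,4,0],[0,4,0],[0,4,0],[0,4,0],[0,4,0]],"hand":[1,1,1,1,1,1,1,1,1,1]}'
python3 -m crank '{"angular":[[0,0,0],[0,0,0],[0,0,0],[0,0,0],[0,0,0],[0,0,0],[0,0,0],[0,0,0],[0,0,0],[0,0,0]],"delta_pos":[[0,3,0],[0,2,0],[0,0,0],[0,0,0],[0,0,0],[0,0,0],[0,0,0],[0,0,0],[0,0,0],[0,0,0]],"hand":[1,1,1,1,1,1,1,1,1,1]}'
python3 - <<'E'
from h import *
snap('top','top7')
P,im=cloud('top','top7')
C={}
for n,u,v,r,z0,z1 in [('amber',249,170,22,.08,.11),('buffer',304,165,18,.08,.11),('jar',252,136,20,.047,.065),('cover',362,157,22,.108,.122),('decoy',478,201,20,.075,.1)]:
    Q=P[v-r:v+r,u-r:u+r].reshape(-1,3);Q=Q[(Q[:,2]>z0)&(Q[:,2]<z1)]
    print(n,len(Q),((np.percentile(Q,2,0)+np.percentile(Q,98,0))/2).round(4),Q.mean(0).round(4))
E
```

```text
t: 37.6
ee_pos: [0.6178, 0.1657, 0.046]
tool_rot: [0.0, -3.139, 0.001]
ft_force: [-0.3, 0.4, -0.2]
grip_width: 0.0858
gripper_force: 0.0
t: 38.6
ee_pos: [0.6186, 0.3674, 0.2179]
tool_rot: [-0.0, 3.141, 0.0]
ft_force: [0.5, -0.3, -0.2]
grip_width: 0.0854
gripper_force: 0.0
t: 39.6
ee_pos: [0.6188, 0.4158, 0.217]
tool_rot: [0.0, -3.142, 0.0]
ft_force: [0.1, 0.3, 0.6]
grip_width: 0.0854
gripper_force: 0.0
amber 183 [0.5382 0.1606 0.0892] [0.5377 0.16   0.0919]
buffer 171 [0.5461 0.0418 0.0874] [0.5461 0.0418 0.088 ]
jar 334 [0.6183 0.165  0.054 ] [0.6179 0.1649 0.0552]
cover 714 [ 0.5562 -0.077   0.1162] [ 0.5554 -0.0767  0.1163]
decoy 192 [ 0.4742 -0.3263  0.0826] [ 0.4739 -0.3253  0.0846]
```

View pics/top7.png

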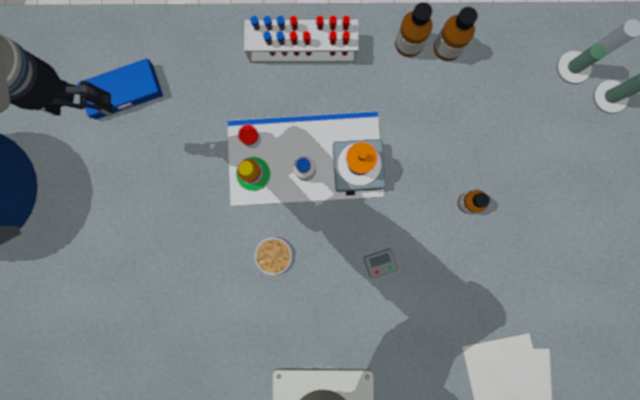

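The top view shows the jar at (248,135) behind the amber bottle (249,170), the white bottle at (304,165), the covered beaker at (362,157) and the decoy unmoved. The measured positions are all within tolerance, so I'm handing in.

```bash
python3 -c "
from bench import ctrl
print(ctrl.finish_job())"
```

```text
the job is handed in; nothing more can be done
None
```

The staining station is laid out and handed in at about 40 s; the last top view put the jar 80 mm behind the amber bottle, the other items within about 2 mm of their targets, and the black-capped bottle unmoved, but no verdict came back.

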